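# Clip the eye occluder's snap hook onto the D-ring

### The job

Clip the eye occluder onto the D-ring on the table: push the sprung gate of its snap hook against one upright leg of the ring until the leg is inside and the gate has snapped shut behind it, then, still holding the grip, tug it straight back gently so that the leg bears on the inside of the shut gate. Never force the hook against the ring, leave the other things alone, and finally let go with the occluder lying flat on the table, still clipped on.

Things in the scene. Friction and masses are not known exactly. Their poses are not given: they have to be found in the camera images.
- occluder_grip (a point): Centre of the blue grip of the eye occluder, a loose paddle (about 110 g) lying flat on the table. The grip is a bar 90 mm long (x), 18 mm wide (y), 20 mm high; this point is 10 mm above the occluder's underside. x points along the grip to the snap hook, y to the left, z up. Behind it a black disc, 62 mm across, 6 mm thick, is centred at x = -88 mm. Grip to hook is one rigid piece.
- hook_base (a point): Middle of the inside of the hook's base, 54 mm ahead (x) of the grip's centre, same height and axes. The hook is a level U of 8 mm round steel bar, open to +x, with prongs along y = +15 and -15 mm (22 mm clear between). A ring leg that is fully in meets this base with its centre at x = 3.5 mm from here (57.5 mm from the grip's centre).
- hook_mouth (a point): Middle of the mouth of the hook, on the shut gate's centre line, 90 mm ahead (x) of the grip's centre, same height and axes. The end of the +y prong is bent in to form a nose, tip at y = 6 mm, x = 5 to 13 mm. The opening for a leg is y = -11 to +6 mm; it enters best at y = -3 to +2 mm, pushed straight in along x, and first touches the gate with its centre at x = 6.5 mm.
- gate (a joint): Angle of the brass gate, a 6 mm bar across the mouth hinged on the -y prong (rad): 0 = shut, grows as it swings in towards the grip, to 1.45. Sprung shut, cannot swing outwards. A leg pushed in meets 4 to 8 N until the gate snaps shut behind it, with its centre 68 to 60 mm from the grip's centre; pulled back, it bears on the inside of the shut gate at about 83 mm.
- track: Flat dark track plate (60 x 84 mm, flush) fixed to the table, carrying a red D-ring. Origin on the table at its middle. x is level, square to the ring's plane, pointing away from the robot (within 0.35 rad of straight ahead); y to the ring's left leg. The ring is clamped immovably somewhere within 10 mm either way along the track's x from this origin: where is not measured, only seen or felt.
- ring_mid (a point): The track's middle, 10 mm above the table; axes as the track's. The D-ring has two upright legs of 7 mm round bar, leg_left at y = +20 mm and leg_right at y = -20 mm, at x = -10 to +10 mm (not measured), joined by an arch; 40 mm high, straight to 28 mm; steel foot 16 mm deep, 5 mm high. Either leg may be used: pushing the hook along +x, one prong goes through the ring, the other outside.
- occluder: The whole eye occluder, with its gate: as occluder_grip, but this origin is on its underside, 10 mm below the grip's centre.
- eye_model: White eyeball with a blue iris on a black foot, 107 mm tall, 70 mm wide, loose; origin under its centre. Leave alone.
- pump_bottle: Green pump bottle with a white pump head, 150 mm tall, 60 mm across, loose; origin under its centre. Leave alone.
- drop_bottle: Small white bottle with a red cap, 60 mm tall, 32 mm across, loose; origin under its centre. Leave alone.
- lens_case: Contact-lens case, 74 mm long (y), 30 mm wide, 18 mm high, loose; origin under its centre. Leave alone.

How it is judged:
By the outcome, as a careful person would: the job done as asked, in the order asked, and still so for the second after the job is handed in, with the robot touching nothing.
It also fails if it takes over 51 s, if anything falls off the work surface, if the arm or the gripper's body presses on something with over 40 N, if the wrist force passes 120 N, or if a joint passes its speed limit or range.

### The arm

A 6-joint arm with a two-finger parallel gripper is mounted at the origin on the work surface. World frame = base frame: x ahead of the robot, y to its left, z up, the work surface at z = 0. Lengths are in m, angles in rad, forces in N, time in s.
With the tool pointing down it reaches from about 0.35 to 1 m from the base axis. Payload 7.1 kg.
Tool frame: the origin (TCP) lies midway between the tips of the shut fingers; the grasp point (between the pads) lies 19 mm behind it; z points along the fingers, x is the direction in which the jaws open and shut, and the axes are right-handed (so a half turn about z gives the same grasp; the last joint's range is limited). The gripper opens to 85 mm and grips with 20 to 120 N. Pads are 22 mm wide; open, the fingers measure 114 mm over their backs; the gripper's body (76 mm by 85 mm) begins 54 mm behind the grasp point. The pads swing forward as they close: fully open they stand 13 mm farther back than shut.
Start: joints at [-1.137, 0.423, 1.63, -0, 1.089, -0.019], TCP at [0.273, -0.562, 0.231] pointing down, gripper open.
Joint ranges: [-3, 3], [-0.9, 2.11], [0.09, 2.58], [-1.31, 4.45], [0.11, 2.69], [-2.54, 2.54]. Speed limits (rad/s): [2.39, 2.39, 3.01, 3.14, 3.14, 3.14].

### API

Orientations are given as [roll, pitch, yaw] about the fixed x, y, z axes, in that order (R = Rz(yaw) Ry(pitch) Rx(roll)).
In Python, from plant import sensors, vision, close_job gives the robot as it stands.
- The arm moves only by the tool send_rows, never from a script. Its argument "series" is a list of rows, each an object with "delta_rot": the turn, a rotation vector about the tool's x, y, z in rad, a list of three; "delta_pos": the shift along the tool's x, y, z in mm, a list of three; "grip": the finger opening in mm, from 0 to 85.4. A call has 1 to 8 rows; each row shifts and turns the commanded pose from where the row before left it, along the tool's axes as they then stand; what a row does not reach is not made up. A row lasts 1/8 s, in which the tool goes at most 62.5 mm and 10.7 degrees, less where a joint would pass 70% of its speed; a pose out of reach is approached as far as the arm can. A call with a gripper value outside its range is refused whole. The fingers move at their own pace and stop on an object; the grip force is fixed at half the most. Time passes only in rows, so rows that do not move let the fingers close. It gives the time, the measured TCP pose, the force and the opening at its end, in the units of the state.
- sensors.get_obs(): the state, without advancing time (a new reading comes with each control period).
- vision.read_camera(name): name is "scene" or "top"; returns a dict with "img" (480x640x3 uint8, red, green, blue), "fx", "fy", "cx", "cy" (pixels), "origin" and "rotation" of the camera in the world. Camera axes: x right, y up, looking along -z (the intrinsics and any distortion apply to the point x, -y, -z); pixel columns grow to the right and rows downward; lengths in m; the calibration is good to about 2 mm. A picture is of the moment at which its call begins. There is no depth.
- close_job(): hands the job in, once; it reports no verdict.
The state is a dict: "clock": time; "joints": joint angles; "joint_vel": joint speeds; "tau": joint torques, N m; "position": TCP position; "tool_rot": TCP orientation; "wrist_force": force on the tool from outside, world axes, zero at the start; "torque": the same for the moment, N m; "grip_width": finger opening in m.
Only numpy, scipy, OpenCV 4.12 (cv2) and the standard library are available. Lean on these libraries where they do the work, as an engineer would, in place of code of your own. Each camera call takes 0.05 s, during which the arm holds its last target.

## Working session

There is one attempt and no reset: what is moved stays moved. The work goes in short steps, Python scripts to look and compute and a tool call to move; the robot and the scene stay as the last step left them, time stands still between calls to the robot, and variables do not carry over. Pictures are saved under pics/ and viewed, and the job is handed in when it is done.

Besides the shell and the picture viewer there is one more tool, called after "Emit:" as name(argument=value, ...) on one line, values as JSON. send_rows: Moves the arm, as the interface text tells. Its arguments: {"type":"object","properties":{"series":{"type":"array"}},"required":["series"]}

```bash
mkdir -p pics; ls
cat > h.py <<'E'
import numpy as np, cv2
from plant import sensors, vision
def shot(name, fn=None):
    c=vision.read_camera(name)
    if fn: cv2.imwrite('pics/'+fn, c['img'][:,:,::-1])
    return c
def ray(c,u,v):
    d=np.array([(u-c['cx'])/c['fx'], -(v-c['cy'])/c['fy'], -1.0])
    return np.array(c['origin']), np.array(c['rotation'])@d
def px2w(c,u,v,z):
    o,d=ray(c,u,v); s=(z-o[2])/d[2]; return o+s*d
def w2px(c,p):
    q=np.array(c['rotation']).T@(np.array(p)-np.array(c['origin']))
    return np.array([c['cx']+c['fx']*q[0]/-q[2], c['cy']-c['fy']*q[1]/-q[2]])
E
python3 - <<'E'
from h import *
for n in ('top','scene'):
    c=shot(n,n+'0.png'); print({k:(np.array(v).round(4).tolist()) for k,v in c.items() if k!='img'})
print(sensors.get_obs())
E
```

```text
pics
{'fx': 563.988, 'fy': 563.988, 'cx': 320.6835, 'cy': 244.4775, 'origin': [0.4325, 0.0249, 1.1233], 'rotation': [0.2028, 0.0018, -1.6844]}
{'fx': 510.7925, 'fy': 510.7925, 'cx': 323.2637, 'cy': 234.2153, 'origin': [1.3386, 0.233, 0.7058], 'rotation': [0.8412, 0.0049, 1.8563]}
{'clock': 0.1, 'joints': array([-1.13699260e+00,  4.23764955e-01,  1.63062261e+00,  4.67756242e-06,
        1.08862038e+00, -1.90264455e-02]), 'joint_vel': array([ 4.16571034e-04, -1.63403622e-03, -1.44853245e-03,  7.84858685e-05,
       -5.62828789e-04,  1.11661192e-03]), 'tau': array([ 6.82881182e-04, -5.58425045e+01, -2.82443172e+01,  1.76417080e-05,
        2.98160230e-03, -1.63737525e-05]), 'position': array([ 0.27324175, -0.56154391,  0.23061955]), 'tool_rot': array([-3.14156159e+00,  1.41495816e-03, -1.11796830e+00]), 'wrist_force': array([ 0.30043847,  0.09719401, -0.97380744]), 'torque': array([ 0.05038   , -0.04417561, -0.01027936]), 'grip_width': 0.08526910430802653}
```

```bash
cat >> h.py <<'E'
from scipy.spatial.transform import Rotation as Rr
_s=shot
def shot(name, fn=None):
    c=_s(name,fn); c['rotation']=Rr.from_euler('xyz',c['rotation']).as_matrix(); return c
E
python3 -c "
from h import *
import os;print(os.listdir('pics'))"
```

```text
['scene0.png', 'top0.png']
```

View pics/top0.png

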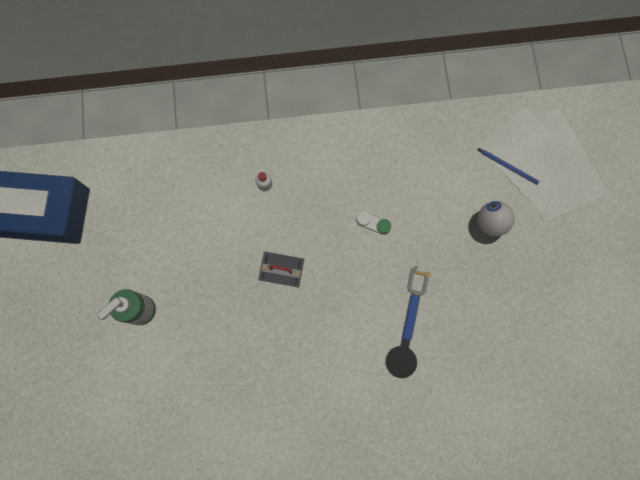

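View pics/scene0.png

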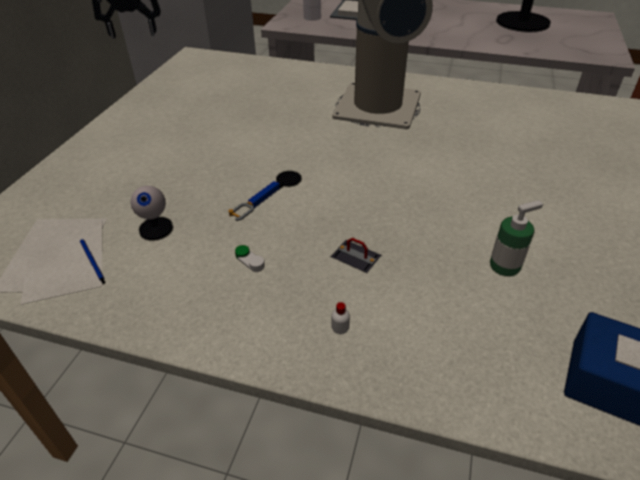

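Run:
```python
from h import *
t=cv2.imread('pics/top0.png')
a=cv2.resize(t[240:300,245:320],None,fx=8,fy=8,interpolation=cv2.INTER_CUBIC)
b=cv2.resize(t[255:385,375:445],None,fx=4.6,fy=4.6,interpolation=cv2.INTER_CUBIC)
cv2.imwrite('pics/c1.png',a);cv2.imwrite('pics/c2.png',b)
s=cv2.imread('pics/scene0.png')
cv2.imwrite('pics/c3.png',cv2.resize(s[225:280,320:390],None,fx=10,fy=10,interpolation=cv2.INTER_CUBIC))
hsv=cv2.cvtColor(t,cv2.COLOR_BGR2HSV)
c=shot('top')
# blue grip
m=cv2.inRange(hsv,(105,120,40),(130,255,255)); m[:, :375]=0; m[:,445:]=0; m[:255]=0;m[385:]=0
ys,xs=np.nonzero(m); print('grip px',len(xs),xs.mean(),ys.mean(),cv2.minAreaRect(np.c_[xs,ys].astype(np.float32)))
r=cv2.minAreaRect(np.c_[xs,ys].astype(np.float32))
print('grip w at z=.02',px2w(c,*r[0],.02))
g=px2w(c,xs.mean(),ys.mean(),.018);print(g)
# disc: dark
m2=(t.max(2)<55).astype(np.uint8); m2[:, :375]=0; m2[:,445:]=0; m2[:340]=0;m2[385:]=0
ys,xs=np.nonzero(m2);print('dark',len(xs)); e=cv2.minEnclosingCircle(np.c_[xs,ys].astype(np.float32));print(e)
k=ys>347;print(xs[k].mean(),ys[k].mean()); d=px2w(c,xs[k].mean(),ys[k].mean(),.006);print('disc',d, g-d, np.arctan2(*(g-d)[[1,0]]), np.hypot(*(g-d)[:2]))
```

```text
grip px 329 410.8145896656535 317.1276595744681 ((410.9584655761719, 316.9909973144531), (7.817410945892334, 44.27033996582031), 12.264772415161133)
grip w at z=.02 [ 0.49513331 -0.15704133  0.02      ]
[ 0.49501643 -0.15705406  0.018     ]
dark 738
((401.0, 358.0), 18.43918800354004)
400.8708272859216 361.77648766328014
disc [ 0.41264015 -0.12736342  0.006     ] [ 0.08237628 -0.02969064  0.012     ] -0.34593355630015243 0.08756360801852164
```

View pics/c1.png

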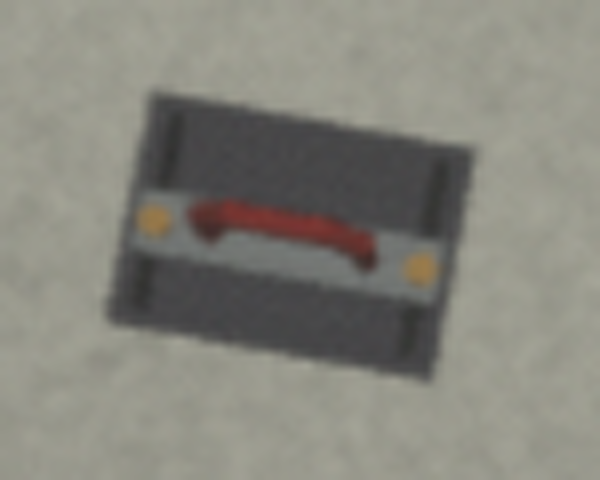

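View pics/c2.png

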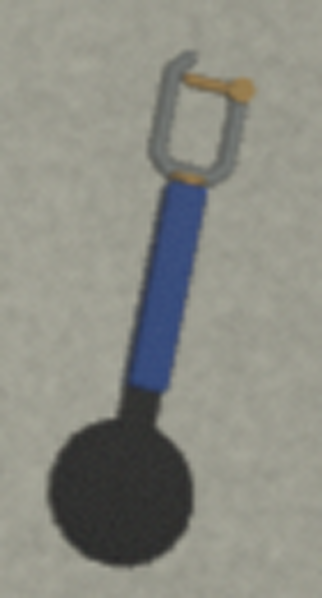

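View pics/c3.png

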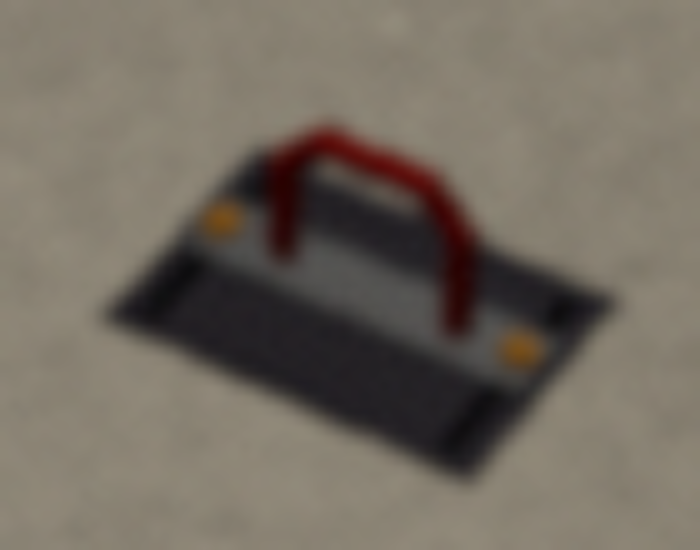

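```bash
cat >> h.py <<'E'
from scipy.optimize import minimize, least_squares
def T2(x,y,th,P):
    P=np.atleast_2d(np.asarray(P,float)); c,s=np.cos(th),np.sin(th)
    return np.c_[x+c*P[:,0]-s*P[:,1], y+s*P[:,0]+c*P[:,1], P[:,2]]
def proj(c,P):
    q=(np.asarray(P)-c['origin'])@c['rotation']
    return np.c_[c['cx']+c['fx']*q[:,0]/-q[:,2], c['cy']-c['fy']*q[:,1]/-q[:,2]]
SC=16
def hullmask(c,P,shape=(480,640)):
    h=cv2.convexHull(proj(c,P).astype(np.float32)); m=np.zeros((shape[0]*4,shape[1]*4),np.uint8)
    cv2.fillPoly(m,[np.round((h*4+1.5)*SC).astype(np.int32)],255,shift=4)
    return cv2.resize(m,shape[::-1],interpolation=cv2.INTER_AREA)/255.
E
cat > occ.py <<'E'
from h import *
def fit_occ(c,x0,zoff=0.0):
    t=c['img'].astype(float)
    a=np.linspace(0,2*np.pi,48,endpoint=False)
    G=[[x,y,z] for x in(-.045,.045) for y in(-.009,.009) for z in(zoff,.02+zoff)]
    D=[[-.088+.031*np.cos(q),.031*np.sin(q),z+zoff] for q in a for z in(0,.006)]
    hsv=cv2.cvtColor(c['img'],cv2.COLOR_RGB2HSV)
    blue=((hsv[...,0]>100)&(hsv[...,0]<135)&(hsv[...,1]>110)).astype(float)
    u,v=proj(c,[[x0[0],x0[1],.01]])[0]; w=np.zeros(blue.shape); w[int(v)-45:int(v)+75,int(u)-60:int(u)+60]=1
    dark=(t.max(2)<65)*(1-blue)
    def f(p):
        g=hullmask(c,T2(p[0],p[1],p[2],G)); d=hullmask(c,T2(p[0],p[1],p[2],D))
        neck=np.zeros_like(g)
        return (w*abs(g-blue)).sum(), (w*abs(d-dark)).sum()
    r=minimize(lambda p:sum(f(p)),x0,method='Nelder-Mead',options=dict(initial_simplex=np.array([x0]*4)+np.vstack([np.zeros(3),np.diag([.004,.004,.05])]),xatol=1e-5,fatol=.01))
    return r.x,f(r.x)
E
python3 - <<'E'
from occ import *
for n in('top','scene'):
    c=shot(n); print(n,fit_occ(c,[.495,-.157,-.335]))
# track
c=shot('top')
cor=np.array([(153,92),(474,148),(433,380),(108,322)])/8.+[245,240]-.5
W=np.array([px2w(c,*p,0.0) for p in cor]); print(W[:,:2].round(4))
# rows: TL,TR,BR,BL ; x ahead 60? y 84
print([np.linalg.norm(W[i]-W[i-1]).round(4) for i in range(4)])
def res(p): return (T2(p[0],p[1],p[2],[[.03,.042,0],[.03,-.042,0],[-.03,-.042,0],[-.03,.042,0]])-W)[:,:2].ravel()
r=least_squares(res,[.55,.07,-.3]); tr=r.x; print('track',tr,abs(r.fun).max())
for nm,p,z in(('bL',(154,220),.005),('bR',(421,269),.005)):
    w=px2w(c,*(np.array(p)/8+[245,240]-.5),z)-[tr[0],tr[1],0]; print(nm, np.array([np.cos(tr[2])*w[0]+np.sin(tr[2])*w[1],-np.sin(tr[2])*w[0]+np.cos(tr[2])*w[1]]).round(4))
c=shot('scene')
cor=np.array([(252,150),(617,300),(468,480),(105,315)])/10.+[320,225]-.5
W=np.array([px2w(c,*p,0.0) for p in cor]); print(W[:,:2].round(4))
# view from the far side: c3 TL= near-robot? 
print([np.linalg.norm(W[i]-W[i-1]).round(4) for i in range(4)], W[:,:2].mean(0))
E
```

```text
top (array([ 0.49738725, -0.15755053, -0.33848252]), (np.float64(151.9607843137255), np.float64(135.6470588235294)))
scene (array([ 0.49825313, -0.15544175, -0.35028021]), (np.float64(159.3764705882353), np.float64(207.94117647058823)))
[[0.662  0.1172]
 [0.6384 0.0379]
 [0.5809 0.0544]
 [0.6047 0.1339]]
[np.float64(0.0597), np.float64(0.0828), np.float64(0.0598), np.float64(0.083)]
track [ 0.62152058  0.08586397 -0.28728016] 0.0008011985529290389
bL [-0.003   0.0343]
bR [-0.0037 -0.034 ]
[[0.5857 0.0542]
 [0.6084 0.1348]
 [0.6648 0.1174]
 [0.6406 0.0384]]
[np.float64(0.0571), np.float64(0.0838), np.float64(0.0591), np.float64(0.0826)] [0.62488115 0.0862097 ]
```

```bash
cat >> h.py <<'E'
def plan(p0,yaw0,p1,yaw1,n):
    """rows of a straight move with tool down, tool-axes deltas (mm, rad)"""
    out=[];p0=np.array(p0);p1=np.array(p1)
    dp=(p1-p0)/n*1000;dy=(yaw1-yaw0)/n
    for i in range(n):
        y=yaw0+dy*i
        R=Rr.from_euler('xyz',[np.pi,0,y]).as_matrix()
        out.append(((R.T@dp).round(1).tolist(), round(-dy,4)))
    return out
E
python3 - <<'E'
from h import *
for r in plan([.2732,-.5615,.2306],-1.118,[.4972,-.1572,.10],-1.913,8): print(r)
E
```

```text
([-33.2, -47.3, 16.3], 0.0994)
([-37.7, -43.8, 16.3], 0.0994)
([-41.9, -39.8, 16.3], 0.0994)
([-45.6, -35.5, 16.3], 0.0994)
([-48.9, -30.8, 16.3], 0.0994)
([-51.7, -25.7, 16.3], 0.0994)
([-54.0, -20.5, 16.3], 0.0994)
([-55.8, -15.0, 16.3], 0.0994)
```

Emit:
send_rows(series=[{"delta_pos":[-33,-47,16],"delta_rot":[0,0,0.1],"grip":85},{"delta_pos":[-38,-44,16],"delta_rot":[0,0,0.1],"grip":85},{"delta_pos":[-42,-40,16],"delta_rot":[0,0,0.1],"grip":85},{"delta_pos":[-46,-35,16],"delta_rot":[0,0,0.1],"grip":85},{"delta_pos":[-49,-31,16],"delta_rot":[0,0,0.1],"grip":85},{"delta_pos":[-52,-26,16],"delta_rot":[0,0,0.1],"grip":85},{"delta_pos":[-54,-21,16],"delta_rot":[0,0,0.1],"grip":85},{"delta_pos":[-55,-15,16],"delta_rot":[0,0,0.1],"grip":85}])

```text
clock: 1.35
position: [0.4998, -0.1565, 0.1031]
tool_rot: [-3.141, 0.0, -1.921]
wrist_force: [0.1, -1.4, 0.3]
grip_width: 0.085
```

Emit:
send_rows(series=[{"delta_pos":[0,0,20],"delta_rot":[0,0,-0.01],"grip":85},{"delta_pos":[0,0,25],"delta_rot":[0,0,0],"grip":85},{"delta_pos":[0,0,25],"delta_rot":[0,0,0],"grip":85},{"delta_pos":[0,0,18],"delta_rot":[0,0,0],"grip":85},{"delta_pos":[0,0,10],"delta_rot":[0,0,0],"grip":85},{"delta_pos":[0,0,0],"delta_rot":[0,0,0],"grip":85},{"delta_pos":[0,0,0],"delta_rot":[0,0,0],"grip":85}])

```text
clock: 2.22
position: [0.4992, -0.1584, 0.0059]
tool_rot: [-3.141, 0.0, -1.908]
wrist_force: [0.9, -0.0, -0.0]
grip_width: 0.0856
```

Run:
```python
from h import *
c=shot('scene','s1.png'); t=cv2.imread('pics/s1.png'); cv2.imwrite('pics/s1c.png',cv2.resize(t[100:270,200:360],None,fx=4.5,fy=3.5))
c=shot('top','t1.png');t=cv2.imread('pics/t1.png'); cv2.imwrite('pics/t1c.png',cv2.resize(t[240:390,340:480],None,fx=4,fy=4))
```

```text
(no output)
```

View pics/s1c.png

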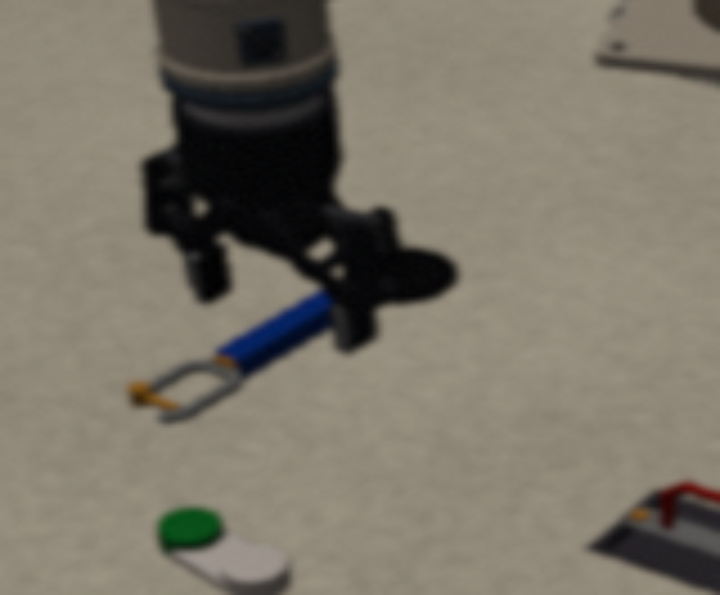

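View pics/t1c.png

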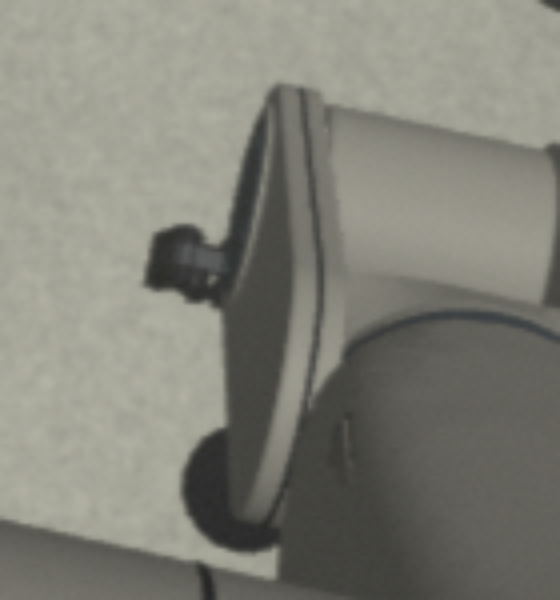

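Emit:
send_rows(series=[{"delta_pos":[0,0,2],"delta_rot":[0,0,0],"grip":30},{"delta_pos":[0,0,0],"delta_rot":[0,0,0],"grip":10},{"delta_pos":[0,0,0],"delta_rot":[0,0,0],"grip":10},{"delta_pos":[0,0,0],"delta_rot":[0,0,0],"grip":10},{"delta_pos":[0,0,0],"delta_rot":[0,0,0],"grip":10},{"delta_pos":[0,0,0],"delta_rot":[0,0,0],"grip":10},{"delta_pos":[0,0,0],"delta_rot":[0,0,0],"grip":10}])

```text
clock: 3.2
position: [0.4989, -0.1582, 0.0036]
tool_rot: [-3.141, 0.0, -1.908]
wrist_force: [-1.6, 0.3, 5.4]
grip_width: 0.0166
```

Run:
```python
from h import *
o=sensors.get_obs();print(o['position'],o['tool_rot'],o['wrist_force'],o['torque'],o['grip_width'])
c=shot('scene','s2.png'); t=cv2.imread('pics/s2.png'); cv2.imwrite('pics/s2c.png',cv2.resize(t[130:240,210:330],None,fx=6,fy=5,interpolation=cv2.INTER_CUBIC))
```

```text
[ 0.49892678 -0.15817342  0.00360537] [-3.14116813e+00  4.22126328e-05 -1.90800561e+00] [-1.64331173  0.26384994  5.42032049] [ 0.05131503  0.12418449 -0.05442532] 0.0165626718232423
```

View pics/s2c.png

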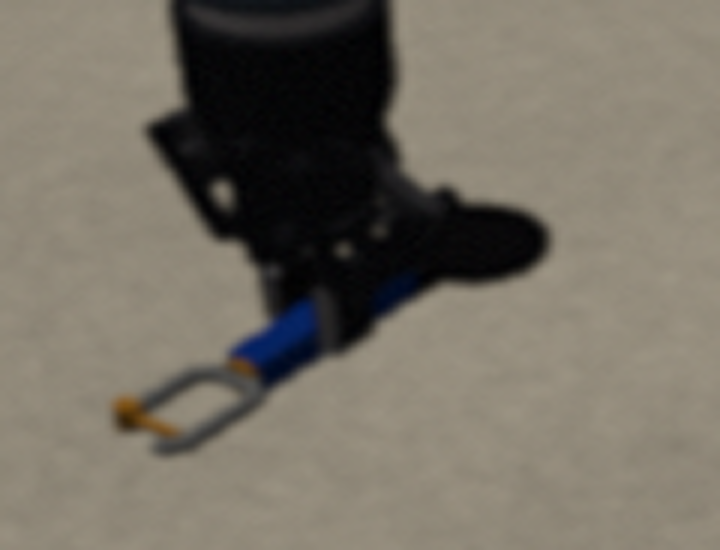

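Run:
```python
from h import *
for r in plan([.4989,-.1582,.06],-1.908,[.506,.1419,.06],-1.858,7)[::6]: print(r)
```

```text
([-40.8, 13.2, 0.0], -0.0071)
([-41.3, 11.5, 0.0], -0.0071)
```

Emit:
send_rows(series=[{"delta_pos":[0,0,-6],"delta_rot":[0,0,0],"grip":10},{"delta_pos":[0,0,-15],"delta_rot":[0,0,0],"grip":10},{"delta_pos":[0,0,-20],"delta_rot":[0,0,0],"grip":10},{"delta_pos":[0,0,-15],"delta_rot":[0,0,0],"grip":10},{"delta_pos":[0,0,0],"delta_rot":[0,0,0],"grip":10}])

```text
clock: 3.88
position: [0.4996, -0.1585, 0.0608]
tool_rot: [-3.139, 0.0, -1.908]
wrist_force: [-0.2, -1.0, -0.7]
grip_width: 0.0162
```

Now carry it across.

Emit:
send_rows(series=[{"delta_pos":[-20,6,0],"delta_rot":[0,0,-0.01],"grip":10},{"delta_pos":[-40,13,0],"delta_rot":[0,0,-0.01],"grip":10},{"delta_pos":[-45,14,0],"delta_rot":[0,0,-0.01],"grip":10},{"delta_pos":[-50,15,0],"delta_rot":[0,0,-0.01],"grip":10},{"delta_pos":[-50,15,0],"delta_rot":[0,0,-0.01],"grip":10},{"delta_pos":[-45,13,0],"delta_rot":[0,0,0],"grip":10},{"delta_pos":[-36,10,0],"delta_rot":[0,0,0],"grip":10},{"delta_pos":[0,0,0],"delta_rot":[0,0,0],"grip":10}])

```text
clock: 4.88
position: [0.5028, 0.1426, 0.0589]
tool_rot: [3.142, 0.0, -1.854]
wrist_force: [0.3, 0.0, -1.7]
grip_width: 0.0165
```

Run:
```python
from h import *
o=sensors.get_obs();print(o['position'],o['tool_rot'],o['wrist_force'],o['torque'],o['grip_width'])
c=shot('scene','s3.png'); t=cv2.imread('pics/s3.png'); cv2.imwrite('pics/s3c.png',cv2.resize(t[110:290,300:450],None,fx=5,fy=3.3,interpolation=cv2.INTER_CUBIC))
c=shot('top','t3.png'); t=cv2.imread('pics/t3.png'); cv2.imwrite('pics/t3c.png',cv2.resize(t[230:390,200:350],None,fx=4,fy=3.7,interpolation=cv2.INTER_CUBIC))
```

```text
[0.50276076 0.14261872 0.05892052] [ 3.14153791e+00  1.10511379e-04 -1.85439595e+00] [ 0.31359854  0.00622416 -1.67912226] [-0.03509037 -0.06008052  0.02640757] 0.01647107006420079
```

View pics/s3c.png

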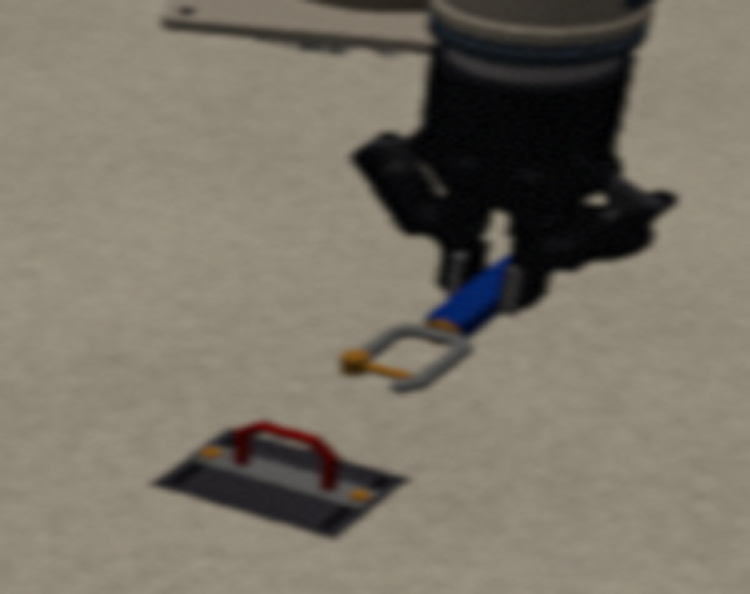

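View pics/t3c.png

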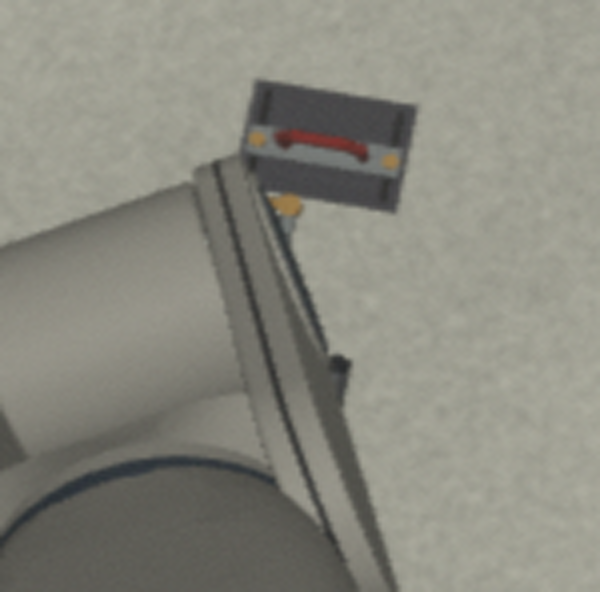

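Emit:
send_rows(series=[{"delta_pos":[0,0,14],"delta_rot":[0,0,0],"grip":10},{"delta_pos":[0,0,18],"delta_rot":[0,0,0],"grip":10},{"delta_pos":[0,0,14],"delta_rot":[0,0,0],"grip":10},{"delta_pos":[0,0,7],"delta_rot":[0,0,0],"grip":10},{"delta_pos":[0,0,0],"delta_rot":[0,0,0],"grip":10},{"delta_pos":[0,0,0],"delta_rot":[0,0,0],"grip":10}])

```text
clock: 5.72
position: [0.5033, 0.1405, 0.0065]
tool_rot: [-3.141, 0.0, -1.858]
wrist_force: [0.9, -0.4, -1.0]
grip_width: 0.0163
```

Run:
```python
from h import *
o=sensors.get_obs();print(o['position'],o['tool_rot'],o['wrist_force'],o['torque'],o['grip_width'])
c=shot('scene','s4.png'); t=cv2.imread('pics/s4.png'); cv2.imwrite('pics/s4c.png',cv2.resize(t[170:280,320:420],None,fx=7,fy=5.4,interpolation=cv2.INTER_CUBIC))
c=shot('top','t4.png'); t=cv2.imread('pics/t4.png'); cv2.imwrite('pics/t4c.png',cv2.resize(t[240:310,240:320],None,fx=8,fy=8,interpolation=cv2.INTER_CUBIC))
```

```text
[0.50327186 0.14054558 0.00653352] [-3.14117378e+00  2.53482387e-04 -1.85799851e+00] [ 0.89857089 -0.42797711 -1.02616759] [-0.01339874 -0.00816051  0.0041527 ] 0.01627164355968822
```

View pics/s4c.png

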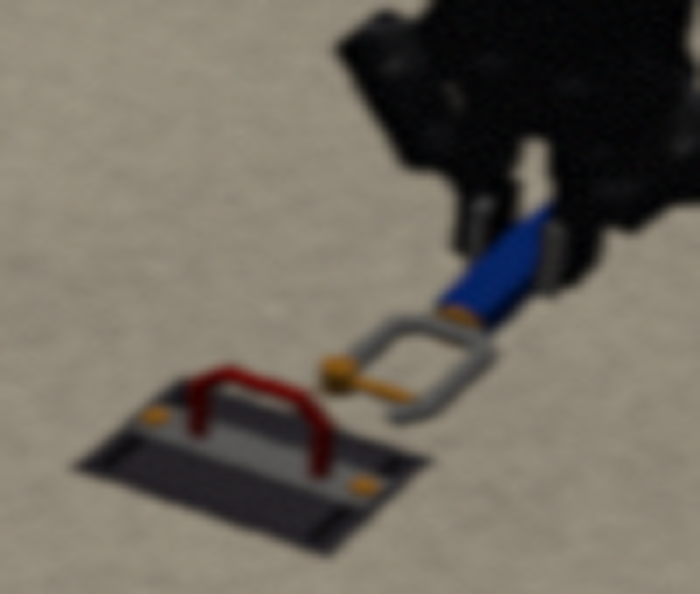

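View pics/t4c.png

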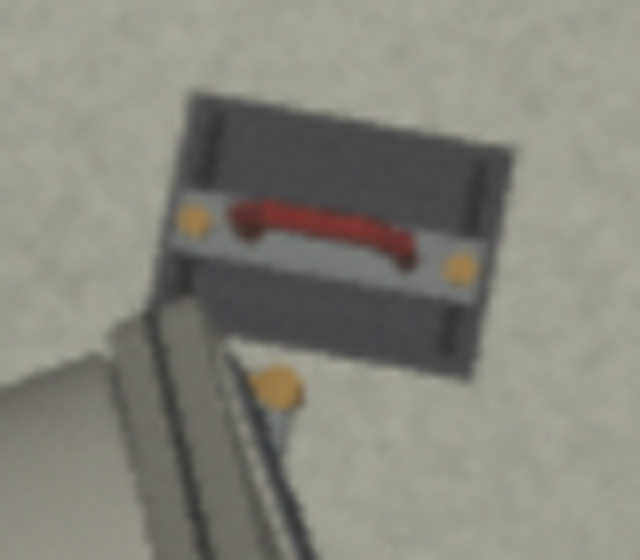

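Run:
```python
from h import *
tr=np.array([.62152,.08586,-.28728])
def loc(w,th=tr[2],o=tr):
    d=np.array(w[:2])-o[:2]; return np.array([np.cos(th)*d[0]+np.sin(th)*d[1],-np.sin(th)*d[0]+np.cos(th)*d[1]])
c=shot('top'); P=lambda u,v:np.array([u,v])/8+[240,240]-.5
cor=[px2w(c,*P(*p),0) for p in((192,92),(515,148),(472,381),(147,322))]
print('corners',[loc(w).round(4).tolist() for w in cor[:3]])
for z in(.012,.018): print('boss',z,loc(px2w(c,*P(276,389),z)).round(4))
for p in((195,221),(461,269)): print('bolt',loc(px2w(c,*P(*p),.006)).round(4))
print('legL base',loc(px2w(c,*P(247,240),.006)),'legR',loc(px2w(c,*P(405,268),.006)))
c=shot('scene'); Q=lambda u,v:np.array([u/7,v/5.4])+[320,170]-.5
cor=[px2w(c,*Q(*p),0) for p in((182,378),(432,460),(328,556),(78,466))]  # near-robot right, near-robot left, far left, far right
W=np.array(cor);r=least_squares(lambda p:(T2(*p,[[-.03,-.042,0],[-.03,.042,0],[.03,.042,0],[.03,-.042,0]])-W)[:,:2].ravel(),tr);print('scene track',r.x,abs(r.fun).max())
s=r.x; L=lambda w:loc(w,s[2],s)
for z in(.012,.018): print('s boss',z,L(px2w(c,*Q(340,376),z)).round(4))
for p in((156,416),(367,486)): print('s bolt',L(px2w(c,*Q(*p),.006)).round(4))
for p in((200,432),(320,473)): print('s leg base',L(px2w(c,*Q(*p),.005)).round(4))
o=sensors.get_obs(); print('TCP in track',loc(o['position']),L(o['position']), o['tool_rot'][2]+np.pi/2-tr[2])
```

```text
corners [[0.0299, 0.0418], [0.0298, -0.0415], [-0.0303, -0.0415]]
boss 0.012 [-0.0421  0.0052]
boss 0.018 [-0.0427  0.0046]
bolt [-0.0033  0.0339]
bolt [-0.0038 -0.034 ]
legL base [-0.00582791  0.02011818] legR [-0.00596479 -0.02018486]
scene track [ 0.6246371   0.08692372 -0.29934596] 0.0016474158636541336
s boss 0.012 [-0.0429  0.0027]
s boss 0.018 [-0.037   0.0057]
s bolt [-0.0009 -0.0333]
s bolt [-0.0018  0.0353]
s leg base [-0.0014 -0.0188]
s leg base [-0.0013  0.0205]
TCP in track [-0.12884086  0.01901511] [-0.1317257   0.01552354] 0.000130396430146007
```

Emit:
send_rows(series=[{"delta_pos":[-1,-5,0],"delta_rot":[0,0,0],"grip":10},{"delta_pos":[0,-8,0],"delta_rot":[0,0,0],"grip":10},{"delta_pos":[0,-7,0],"delta_rot":[0,0,0],"grip":10},{"delta_pos":[0,-5,0],"delta_rot":[0,0,0],"grip":10},{"delta_pos":[0,0,0],"delta_rot":[0,0,0],"grip":10},{"delta_pos":[0,0,0],"delta_rot":[0,0,0],"grip":10}])

```text
clock: 6.68
position: [0.5269, 0.1343, 0.0062]
tool_rot: [3.141, -0.0, -1.858]
wrist_force: [-0.5, 0.1, -1.3]
grip_width: 0.0167
```

Run:
```python
from h import *
o=sensors.get_obs();print(o['position'],o['tool_rot'],o['wrist_force'],o['torque'],o['grip_width'])
c=shot('scene','s5.png'); t=cv2.imread('pics/s5.png'); cv2.imwrite('pics/s5c.png',cv2.resize(t[190:280,320:400],None,fx=8,fy=6.5,interpolation=cv2.INTER_CUBIC))
c=shot('top','t5.png'); t=cv2.imread('pics/t5.png'); cv2.imwrite('pics/t5c.png',cv2.resize(t[240:310,240:320],None,fx=8,fy=8,interpolation=cv2.INTER_CUBIC))
```

```text
[0.5269435  0.13427783 0.00620302] [ 3.14112771e+00 -2.34834574e-04 -1.85811064e+00] [-0.48042405  0.06601804 -1.25178988] [ 0.03305795 -0.00094889 -0.02375206] 0.016712343045438408
```

View pics/s5c.png

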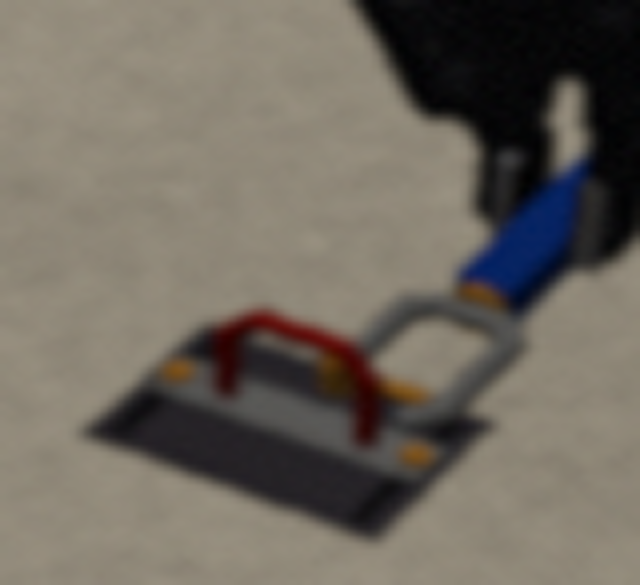

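View pics/t5c.png

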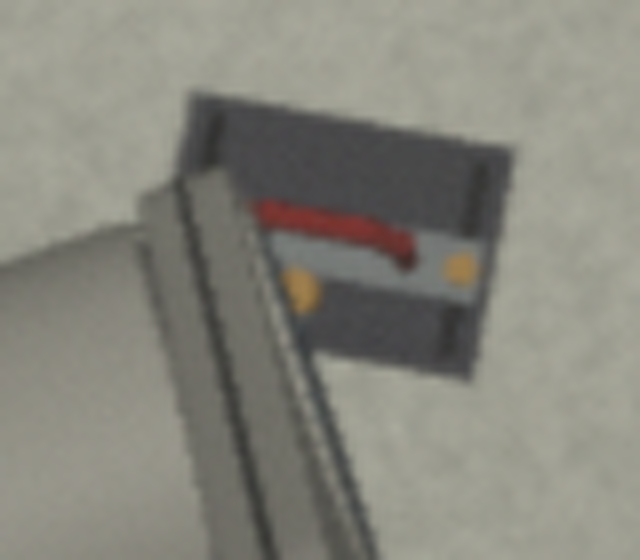

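Emit:
send_rows(series=[{"delta_pos":[0,-2,0],"delta_rot":[0,0,0],"grip":10},{"delta_pos":[0,-2,0],"delta_rot":[0,0,0],"grip":10},{"delta_pos":[0,-2,0],"delta_rot":[0,0,0],"grip":10},{"delta_pos":[0,-2,0],"delta_rot":[0,0,0],"grip":10},{"delta_pos":[0,-2,0],"delta_rot":[0,0,0],"grip":10},{"delta_pos":[0,-2,0],"delta_rot":[0,0,0],"grip":10}])

```text
clock: 7.52
position: [0.5376, 0.1309, 0.006]
tool_rot: [3.139, -0.001, -1.858]
wrist_force: [-4.3, 1.8, 0.8]
grip_width: 0.0166
```

Emit:
send_rows(series=[{"delta_pos":[0,-2,0],"delta_rot":[0,0,0],"grip":10},{"delta_pos":[0,-2,0],"delta_rot":[0,0,0],"grip":10},{"delta_pos":[0,-2,0],"delta_rot":[0,0,0],"grip":10},{"delta_pos":[0,-2,0],"delta_rot":[0,0,0],"grip":10}])

```text
clock: 8.02
position: [0.5443, 0.1285, 0.0057]
tool_rot: [3.138, -0.002, -1.858]
wrist_force: [-7.2, 2.8, -1.6]
grip_width: 0.0167
```

Run:
```python
from h import *
o=sensors.get_obs();print(o['position'],o['tool_rot'],o['wrist_force'],o['torque'],o['grip_width'])
c=shot('scene','s6.png'); t=cv2.imread('pics/s6.png'); cv2.imwrite('pics/s6c.png',cv2.resize(t[190:280,320:400],None,fx=8,fy=6.5,interpolation=cv2.INTER_CUBIC))
```

```text
[0.54428699 0.12851718 0.00567408] [ 3.13754584e+00 -1.81239234e-03 -1.85804599e+00] [-7.20185819  2.82336644 -1.64207725] [ 0.31357598  1.05490806 -0.05722424] 0.01669224352191451
```

View pics/s6c.png

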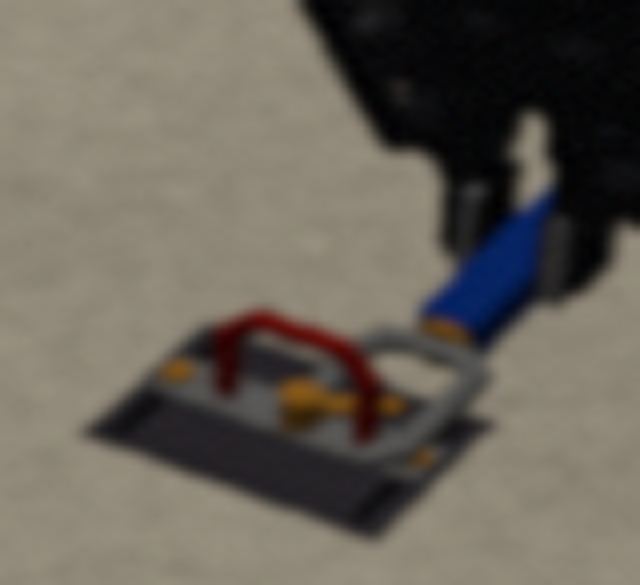

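Emit:
send_rows(series=[{"delta_pos":[0,-2,0],"delta_rot":[0,0,0],"grip":10},{"delta_pos":[0,-2,0],"delta_rot":[0,0,0],"grip":10},{"delta_pos":[0,-1,0],"delta_rot":[0,0,0],"grip":10}])

```text
clock: 8.45
position: [0.5489, 0.1268, 0.0055]
tool_rot: [3.137, -0.002, -1.858]
wrist_force: [-6.2, 0.4, -0.5]
grip_width: 0.0165
```

Run:
```python
from h import *
o=sensors.get_obs();print(o['position'],o['tool_rot'],o['wrist_force'],o['torque'],o['grip_width'])
c=shot('scene','s7.png'); t=cv2.imread('pics/s7.png'); cv2.imwrite('pics/s7c.png',cv2.resize(t[190:280,320:400],None,fx=8,fy=6.5,interpolation=cv2.INTER_CUBIC))
```

```text
[0.5488554  0.12681335 0.00552029] [ 3.13709551e+00 -2.19483572e-03 -1.85840692e+00] [-6.18027572  0.4322591  -0.4919467 ] [ 0.05150053  0.98675919 -0.10071226] 0.016468424450947938
```

View pics/s7c.png

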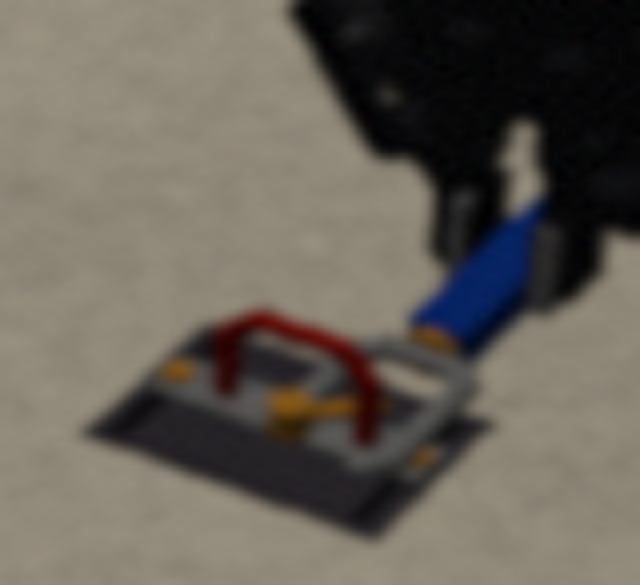

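Emit:
send_rows(series=[{"delta_pos":[0,-2,0],"delta_rot":[0,0,0],"grip":10},{"delta_pos":[0,-2,0],"delta_rot":[0,0,0],"grip":10},{"delta_pos":[0,-2,0],"delta_rot":[0,0,0],"grip":10},{"delta_pos":[0,-2,0],"delta_rot":[0,0,0],"grip":10}])

```text
clock: 9.0
position: [0.5568, 0.1244, 0.0055]
tool_rot: [3.138, -0.002, -1.858]
wrist_force: [-5.0, -1.7, -1.2]
grip_width: 0.0167
```

Run:
```python
from h import *
o=sensors.get_obs();print(o['position'],o['tool_rot'],o['wrist_force'],o['torque'],o['grip_width'])
c=shot('scene','s8.png'); t=cv2.imread('pics/s8.png'); cv2.imwrite('pics/s8c.png',cv2.resize(t[190:280,320:400],None,fx=8,fy=6.5,interpolation=cv2.INTER_CUBIC))
```

```text
[0.55679927 0.12438457 0.00554664] [ 3.13760282e+00 -2.15847758e-03 -1.85848738e+00] [-4.95550652 -1.67670773 -1.19177499] [-0.21304095  0.84614131 -0.21296   ] 0.016720337226640427
```

View pics/s8c.png

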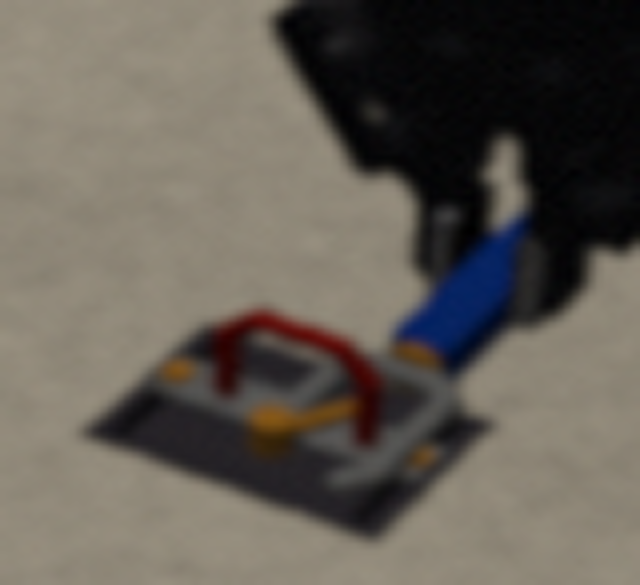

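Emit:
send_rows(series=[{"delta_pos":[0,-2,0],"delta_rot":[0,0,0],"grip":10},{"delta_pos":[0,-2,0],"delta_rot":[0,0,0],"grip":10},{"delta_pos":[0,-2,0],"delta_rot":[0,0,0],"grip":10},{"delta_pos":[0,-1,0],"delta_rot":[0,0,0],"grip":10}])

```text
clock: 9.55
position: [0.5669, 0.1234, 0.0068]
tool_rot: [-3.14, 0.001, -1.858]
wrist_force: [1.1, 1.1, -1.1]
grip_width: 0.0163
```

Run:
```python
from h import *
o=sensors.get_obs();print(o['position'],o['tool_rot'],o['wrist_force'],o['torque'],o['grip_width'])
c=shot('scene','s9.png'); t=cv2.imread('pics/s9.png'); cv2.imwrite('pics/s9c.png',cv2.resize(t[190:280,320:400],None,fx=8,fy=6.5,interpolation=cv2.INTER_CUBIC))
```

```text
[0.56693263 0.12336485 0.00676528] [-3.13950557e+00  1.19746398e-03 -1.85777419e+00] [ 1.10134391  1.09196449 -1.09216961] [-0.01798049 -0.01166707  0.02854248] 0.01627869759305221
```

View pics/s9c.png

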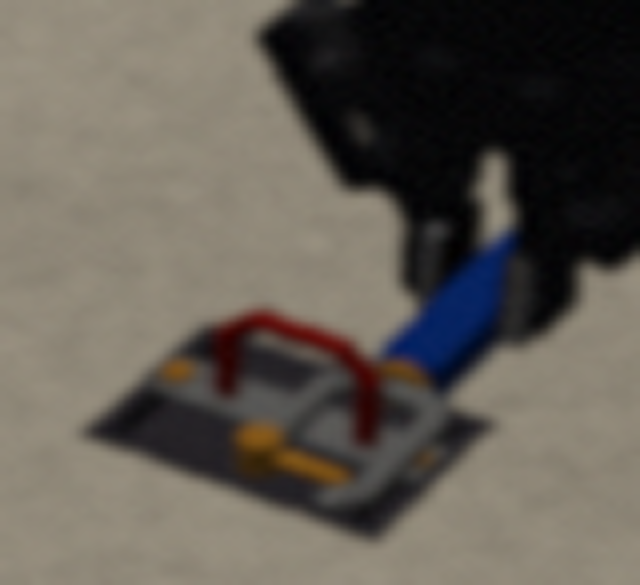

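Emit:
send_rows(series=[{"delta_pos":[0,2,1],"delta_rot":[0,0,0],"grip":10},{"delta_pos":[0,3,0],"delta_rot":[0,0,0],"grip":10},{"delta_pos":[0,3,0],"delta_rot":[0,0,0],"grip":10},{"delta_pos":[0,3,0],"delta_rot":[0,0,0],"grip":10},{"delta_pos":[0,2,0],"delta_rot":[0,0,0],"grip":10},{"delta_pos":[0,2,0],"delta_rot":[0,0,0],"grip":10}])

```text
clock: 10.35
position: [0.5511, 0.1273, 0.0054]
tool_rot: [-3.142, 0.0, -1.858]
wrist_force: [0.4, -0.1, -1.2]
grip_width: 0.0163
```

Emit:
send_rows(series=[{"delta_pos":[0,1,0],"delta_rot":[0,0,0],"grip":10},{"delta_pos":[0,1,0],"delta_rot":[0,0,0],"grip":10},{"delta_pos":[0,1,0],"delta_rot":[0,0,0],"grip":10},{"delta_pos":[0,1,0],"delta_rot":[0,0,0],"grip":10}])

```text
clock: 10.85
position: [0.5473, 0.1284, 0.0053]
tool_rot: [-3.142, 0.0, -1.858]
wrist_force: [0.0, -0.6, -1.1]
grip_width: 0.017
```

Emit:
send_rows(series=[{"delta_pos":[0,1,0],"delta_rot":[0,0,0],"grip":10},{"delta_pos":[0,1,0],"delta_rot":[0,0,0],"grip":10}])

```text
clock: 11.1
position: [0.5466, 0.1289, 0.0056]
tool_rot: [-3.139, 0.001, -1.858]
wrist_force: [5.0, -3.0, -3.1]
grip_width: 0.0166
```

Emit:
send_rows(series=[{"delta_pos":[0,0.5,0],"delta_rot":[0,0,0],"grip":10},{"delta_pos":[0,0,0],"delta_rot":[0,0,0],"grip":10},{"delta_pos":[0,0,0],"delta_rot":[0,0,0],"grip":10},{"delta_pos":[0,0,0],"delta_rot":[0,0,0],"grip":10}])

```text
clock: 11.6
position: [0.5466, 0.129, 0.0056]
tool_rot: [-3.139, 0.001, -1.858]
wrist_force: [5.3, -3.0, -4.0]
grip_width: 0.0162
```

Run:
```python
from h import *
o=sensors.get_obs();print(o['position'],o['tool_rot'],o['wrist_force'],o['torque'],o['grip_width'])
c=shot('scene','s10.png'); t=cv2.imread('pics/s10.png'); cv2.imwrite('pics/s10c.png',cv2.resize(t[190:280,320:400],None,fx=8,fy=6.5,interpolation=cv2.INTER_CUBIC))
```

```text
[0.54657745 0.12899169 0.00564803] [-3.13879472e+00  1.12456792e-03 -1.85826370e+00] [ 5.32162787 -3.00104103 -4.01790234] [-0.3762046  -0.70534001 -0.1481886 ] 0.016230739570475643
```

View pics/s10c.png

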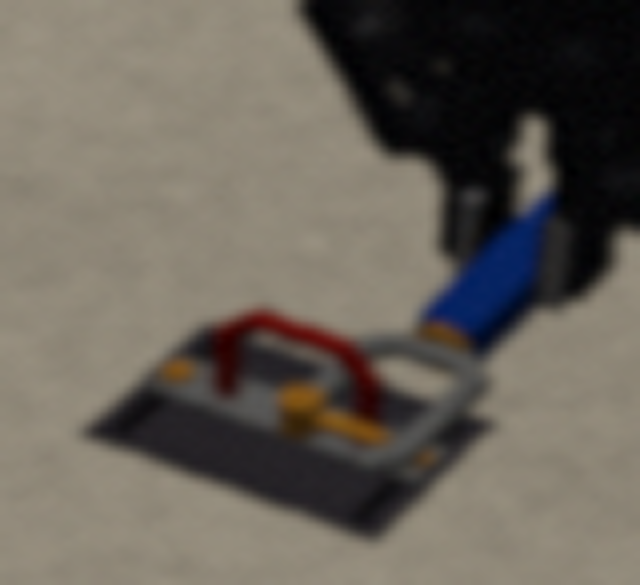

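Emit:
send_rows(series=[{"delta_pos":[0,-2,0],"delta_rot":[0,0,0],"grip":10},{"delta_pos":[0,-3,0],"delta_rot":[0,0,0],"grip":10},{"delta_pos":[0,0,0],"delta_rot":[0,0,0],"grip":10},{"delta_pos":[0,0,0.7],"delta_rot":[0,0,0],"grip":10},{"delta_pos":[0,0,0.7],"delta_rot":[0,0,0],"grip":10},{"delta_pos":[0,0,0],"delta_rot":[0,0,0],"grip":10},{"delta_pos":[0,0,0],"delta_rot":[0,0,0],"grip":10}])

```text
clock: 12.52
position: [0.5497, 0.1277, 0.0039]
tool_rot: [3.142, -0.0, -1.858]
wrist_force: [0.4, 0.4, -1.5]
grip_width: 0.0166
```

Emit:
send_rows(series=[{"delta_pos":[0,0,0.4],"delta_rot":[0,0,0],"grip":10},{"delta_pos":[0,0,0],"delta_rot":[0,0,0],"grip":10},{"delta_pos":[0,0,0],"delta_rot":[0,0,0],"grip":10}])

```text
clock: 12.9
position: [0.5498, 0.1277, 0.0036]
tool_rot: [-3.142, 0.0, -1.858]
wrist_force: [-0.3, 0.6, 1.0]
grip_width: 0.0161
```

Emit:
send_rows(series=[{"delta_pos":[0,0,0],"delta_rot":[0,0,0],"grip":25},{"delta_pos":[0,0,0],"delta_rot":[0,0,0],"grip":40},{"delta_pos":[0,0,0],"delta_rot":[0,0,0],"grip":60},{"delta_pos":[0,0,0],"delta_rot":[0,0,0],"grip":70},{"delta_pos":[0,0,0],"delta_rot":[0,0,0],"grip":70},{"delta_pos":[0,0,0],"delta_rot":[0,0,0],"grip":70}])

```text
clock: 13.65
position: [0.5498, 0.1277, 0.0035]
tool_rot: [-3.142, 0.0, -1.858]
wrist_force: [0.1, -0.6, 0.3]
grip_width: 0.07
```

Run:
```python
from h import *
o=sensors.get_obs();print(o['position'],o['tool_rot'],o['wrist_force'],o['torque'],o['grip_width'])
c=shot('scene','s11.png'); t=cv2.imread('pics/s11.png'); cv2.imwrite('pics/s11c.png',cv2.resize(t[140:280,310:430],None,fx=6,fy=4.2,interpolation=cv2.INTER_CUBIC))
```

```text
[0.54979157 0.1276911  0.0035259 ] [-3.14157004e+00  2.92531067e-05 -1.85801073e+00] [ 0.07612252 -0.62563109  0.27100724] [-0.00975544 -0.0221982  -0.04129358] 0.0700334007791432
```

View pics/s11c.png

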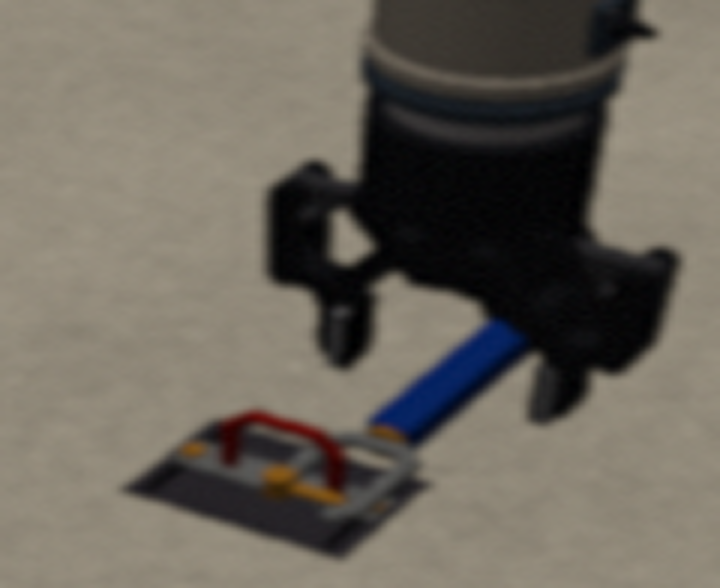

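Fingers are open on both sides and the gate is shut in front of the leg. Retreating straight up.

Emit:
send_rows(series=[{"delta_pos":[0,0,-10],"delta_rot":[0,0,0],"grip":70},{"delta_pos":[0,0,-25],"delta_rot":[0,0,0],"grip":70},{"delta_pos":[0,0,-40],"delta_rot":[0,0,0],"grip":70},{"delta_pos":[0,20,-40],"delta_rot":[0,0,0],"grip":70},{"delta_pos":[0,40,-30],"delta_rot":[0,0,0],"grip":70},{"delta_pos":[0,50,-20],"delta_rot":[0,0,0],"grip":70},{"delta_pos":[0,40,0],"delta_rot":[0,0,0],"grip":70},{"delta_pos":[0,0,0],"delta_rot":[0,0,0],"grip":70}])

```text
clock: 14.7
position: [0.4034, 0.1704, 0.1693]
tool_rot: [3.141, -0.0, -1.856]
wrist_force: [0.3, 0.0, -0.6]
grip_width: 0.0702
```

Run:
```python
from h import *
o=sensors.get_obs();print(o['position'],o['wrist_force'],o['grip_width'])
c=shot('scene','s12.png'); t=cv2.imread('pics/s12.png'); cv2.imwrite('pics/s12c.png',cv2.resize(t[180:280,310:420],None,fx=7,fy=5.8,interpolation=cv2.INTER_CUBIC))
c=shot('top','t12.png')
```

```text
[0.40340398 0.17035371 0.16925427] [ 0.29465767  0.02956212 -0.58565322] 0.07024460700860279
```

View pics/s12c.png

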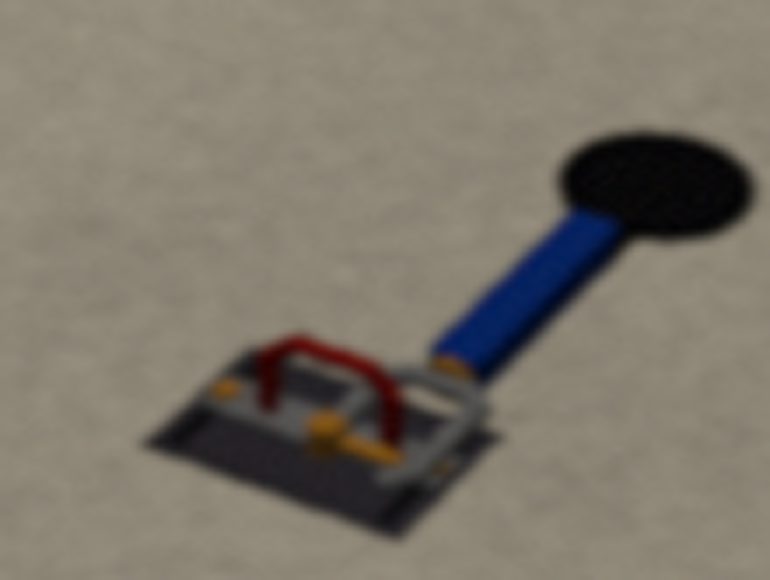

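View pics/t12.png

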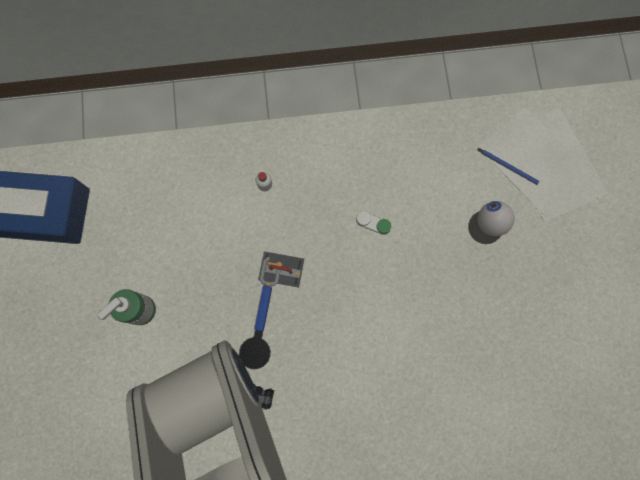

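View pics/s12.png

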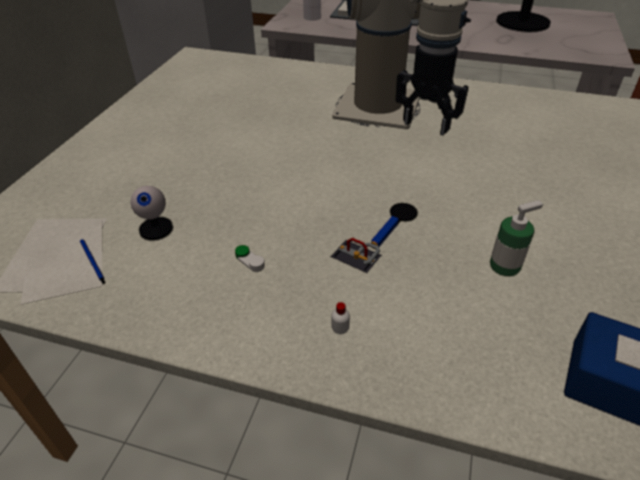

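The occluder lies flat with the left leg inside the hook and the gate shut (scene crop: gate from (325,432) to (398,458), ahead of the leg foot at (393,440)). The other things are where they were and the robot is clear.

```bash
python3 -c "
from plant import close_job
print(close_job())"
```

```text
the job is handed in; nothing more can be done
None
```

The eye occluder is clipped onto the left leg of the D-ring. It was let go flat on the table, and the job was handed in at about 15 s.

- **Push in:** I pushed the hook straight in. The readings between moves peaked at 7.7 N, then dropped to about zero once the picture showed the gate shut behind the leg.
- **Tug:** I pulled it straight back until the leg bore on the inside of the shut gate. The force held steady at about 6 N for half a second.
- **Release:** I eased the tug off, lowered the occluder to the table and opened the fingers. Then I lifted the gripper clear to z = 0.17 m.

**Last checks:** Both cameras show the occluder at rest, and the scene camera shows the gate shut across the leg. The bottles, eye model and lens case look unmoved, and the wrist force is near zero.

**Disagreements:** The two cameras differed by about 3 mm on the track's x position. I settled that by feeling for the gate contact. No check failed.

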